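# Push the retaining clip onto a desk lamp's pivot post

### The job

Take the fork tool standing in its tray and with its fork push the split clip along the lamp's bracket plate, sideways onto the groove of the pivot post, until it snaps in and comes up solid; keep it pressed firmly home (about 10 N) for half a second. Then stand the fork upright back in its tray and let go. Touch the clip only with the fork, never press it with more than 16 N, and leave the other things on the table alone.

Things in the scene. Friction and masses are not known exactly. Their poses are not given: they have to be found in the camera images.
- lamp: Lamp under repair, fixed to the table. Origin on the table under the pivot post's axis, z up. Its flat dark steel bracket plate has its top 55 mm above the table, from x = -100 to +35 mm, y = +-42 mm. The post stands up from it at x = y = 0. The folded black arm and shade fill x = +30 to +200 mm, 127 mm high. The clip is pushed onto the post along +x.
- post (a point): Point on the axis of the pivot post at the plate's top. Above the plate the post has a groove of 14 mm diameter, 8.5 mm high; above that a head of 20 mm diameter whose top is 20.5 mm above the plate. Axes as lamp.
- clip: Loose steel split spring clip, 6 mm thick, 40 g, flat on the plate, mouth to the post, 36 to 52 mm from it, up to 8 mm to the side, turned up to 0.25 rad from the lamp's x. Origin on the underside where the post's axis lies once home; x out of the mouth, z up. Two sprung jaws, 27 mm over all, reach x = +13 mm and spread 2 mm each; inner stop at x = -7 mm.
- fork: Loose fork tool standing upright, 200 g, 82 mm high. Origin on its underside under the handle's axis; x points the way the fork opens, z up. Steel foot plate 8 mm thick, x = -14 to +22 mm, 50 mm wide. Two tines reach on to x = +40 mm, 38 mm apart inside, flared at the tips. Handle: upright wood bar 16 mm square, sides along x and y, from 8 to 82 mm above the underside.
- tray: Grey open tray without a divider, fixed, 150 x 130 mm, rim 14 mm high, wall and floor 4 mm thick. Origin under its centre on the table. The fork starts in it, its foot on the tray's floor, and goes back to stand on its floor, near the middle. (A like tray with one divider across is not the fork's.)
- coin_case: Bystander: flat clear coin capsule, 44 mm across, in the other tray.
- screwdriver: Bystander: screwdriver, 130 mm long, lying between the robot and the lamp.
- spacer: Bystander: brass spacer ring, 28 mm across, 10 mm high.
- loupe: Bystander: black loupe, 38 mm across, 36 mm high, standing.
- jar: Bystander: small jar, 44 mm across, 55 mm high.
- red_box: Bystander: red box 70 x 70 x 60 mm.
- card_box: Bystander: blue box of coin cards, 110 x 60 mm, 60 mm high.
- clip_back (a point): Middle of the clip's straight back edge: 24 mm behind the clip's origin, 3 mm above its underside, axes as the clip. The back is 34 mm wide with straight sides for 14 mm. Pushed here the clip slides freely, resists with 5 to 9 N from 12 mm short of home, jumps home by itself once 6 mm or less short (the fork then runs free up to 6 mm), then comes up hard and stays by its spring.
- fork_face (a point): Middle of the fork's straight pushing face between the tines: 22 mm ahead of the handle's axis, 4 mm above the underside, axes as the fork. It goes flat against the clip's back, one tine on each side of it.
Mind the look-alikes: they are no part of the job. What is shaped like the tray but pink or purple is not meant. Leave any purple look-alike of the fork alone.

How it is judged:
By the outcome, as a careful person would: the job done as asked, in the order asked, and still so for the second after the job is handed in, with the robot touching nothing.
It also fails if it takes over 72 s, if anything falls off the work surface, if the arm or the gripper's body presses on something with over 40 N, if the wrist force passes 120 N, or if a joint passes its speed limit or range.

### The arm

A 6-joint arm with a two-finger parallel gripper is mounted at the origin on the work surface. World frame = base frame: x ahead of the robot, y to its left, z up, the work surface at z = 0. Lengths are in m, angles in rad, forces in N, time in s.
With the tool pointing down it reaches from about 0.3 to 0.875 m from the base axis. Payload 4.2 kg.
Tool frame: the origin (TCP) lies midway between the tips of the shut fingers; the grasp point (between the pads) lies 19 mm behind it (grip_depth is the distance from the TCP to the grasp point, in m); z points along the fingers, x is the direction in which the jaws open and shut, and the axes are right-handed (so a half turn about z gives the same grasp; the last joint's range is limited). The gripper opens to 85 mm and grips with 20 to 120 N. Pads are 22 mm wide; open, the fingers measure 114 mm over their backs; the gripper's body (76 mm by 85 mm) begins 54 mm behind the grasp point. The pads swing forward as they close: fully open they stand 13 mm farther back than shut.
Start: joints at [1.246, 0.32, 1.565, -0, 1.257, -0.02], TCP at [0.173, 0.549, 0.231] pointing down, gripper open.
Joint ranges: [-3.11, 3.11], [-0.84, 2.01], [0.21, 2.61], [-1.34, 4.49], [0.05, 2.63], [-2.56, 2.56]. Speed limits (rad/s): [2.57, 2.57, 3.14, 3.14, 3.14, 3.14].

### API

Orientations are given as a 3x3 rotation matrix whose columns are the frame's x, y, z axes.
In Python, from station import get_obs, read_camera, job_done, grip_depth gives the robot as it stands.
- The arm moves only by the tool arm_command, never from a script. Its arguments are lists of equal length, an entry for each row: "xyz": the shift along the tool's x, y, z in m, a list of three; "rot": the turn, a rotation vector about the tool's x, y, z in rad, a list of three. In form: {"xyz": [[x, y, z], ...], "rot": [[wx, wy, wz], ...]}. A call has 1 to 8 rows; each row is the pose to reach, as a shift and turn from the pose commanded when the call began, along the tool's axes at that moment; what a row does not reach only later rows make up. A row lasts 1/12 s, in which the tool goes at most 41.7 mm and 7.16 degrees, less where a joint would pass 70% of its speed; a pose out of reach is approached as far as the arm can. A call with a gripper value outside its range is refused whole. "fingers" is the closure in counts, from 0 (fully open) to 255 (shut), set as the call begins (left out, the last holds). The fingers move at their own pace and stop on an object; "newtons" is the grip in N (left out, the last holds). Time passes only in rows, so rows that repeat a pose let the fingers close. It gives the time, the measured TCP pose, the force and the opening at its end, in the units of the state.
- get_obs(): the state, without advancing time (a new reading comes with each control period).
- read_camera(name): name is "scene" or "top" or "wrist"; returns a dict with "frame" (400x640x3 uint8, red, green, blue), "fx", "fy", "cx", "cy" (pixels), "rvec" (rotation vector, rad) and "tvec" (3), from world to camera coordinates, as OpenCV has them; the wrist camera has in their place "mount" (4x4, takes a point from camera to tool coordinates, whose origin is the TCP and whose axes are the tool frame's). Camera axes: x right, y down, z forward; pixel columns grow to the right and rows downward; lengths in m; the calibration is good to about 2 mm. A picture is of the moment at which its call begins: read the wrist's pose just before it. There is no depth.
- job_done(): hands the job in, once; it reports no verdict.
The state is a dict: "time_s": time; "q": joint angles; "qvel": joint speeds; "effort": joint torques, N m; "tcp_pos": TCP position; "tool_rot": TCP orientation; "contact_force": force on the tool from outside, world axes, zero at the start; "wrist_torque": the same for the moment, N m; "finger_gap": finger opening in m.
Only numpy, scipy, OpenCV 4.12 (cv2) and the standard library are available. Lean on these libraries where they do the work, as an engineer would, in place of code of your own. Each camera call takes 0.05 s, during which the arm holds its last target.

## Working session

There is one attempt and no reset: what is moved stays moved. The work goes in short steps, Python scripts to look and compute and a tool call to move; the robot and the scene stay as the last step left them, time stands still between calls to the robot, and variables do not carry over. Pictures are saved under pics/ and viewed, and the job is handed in when it is done.

Besides the shell and the picture viewer there is one more tool, called by a JSON object that holds its "fn" and its "kwargs", one argument or row to a line. arm_command: Moves the arm, as the interface text tells. Its arguments: {"type":"object","properties":{"xyz":{"type":"array"},"rot":{"type":"array"},"fingers":{"type":"number"},"newtons":{"type":"number"}},"required":["xyz","rot"]}

```bash
mkdir -p pics; cat > h.py <<'E'
import numpy as np, cv2
from station import get_obs, read_camera, job_done, grip_depth
def snap(n,fn):
    o=get_obs(); c=read_camera(n); cv2.imwrite('pics/'+fn,c['frame'][:,:,::-1])
    import pickle; pickle.dump((o,c),open('pics/'+fn+'.pkl','wb')); return o,c
def load(fn):
    import pickle; return pickle.load(open('pics/'+fn+'.pkl','rb'))
def cam(o,c):
    K=np.array([[c['fx'],0,c['cx']],[0,c['fy'],c['cy']],[0,0,1]])
    if 'mount' in c:
        T=np.eye(4);T[:3,:3]=np.array(o['tool_rot']).reshape(3,3);T[:3,3]=o['tcp_pos'];M=np.linalg.inv(T@np.array(c['mount']));R,t=M[:3,:3],M[:3,3]
    else:
        R=cv2.Rodrigues(np.array(c['rvec'],float))[0];t=np.array(c['tvec'],float).ravel()
    return K,R,t
def pix2w(o,c,uv,z):
    K,R,t=cam(o,c);d=R.T@np.linalg.inv(K)@np.array([uv[0],uv[1],1.]);C=-R.T@t
    return C+d*(z-C[2])/d[2]
def w2pix(o,c,p):
    K,R,t=cam(o,c);q=K@(R@np.asarray(p,float)+t);return q[:2]/q[2]
E
python3 - <<'E'
from h import *
for n in ['scene','top','wrist']:
    o,c=snap(n,n+'0.png');print(n,c['fx'],-cam(o,c)[1].T@cam(o,c)[2])
print(o,grip_depth)
E
```

```text
scene 441.2987057461519 [1.21708491 0.40231207 0.78553752]
top 448.7466933358868 [0.3011321  0.01056745 1.24696817]
wrist 290.1559585709751 [0.10430081 0.56969324 0.37370364]
{'time_s': 0.1, 'q': array([ 1.24602850e+00,  3.20243285e-01,  1.56555150e+00,  5.05021192e-05,
        1.25743158e+00, -2.00459329e-02]), 'qvel': array([ 0.00281273, -0.00120977, -0.0030273 , -0.00093089, -0.00138429,
        0.00185903]), 'effort': array([-2.99234762e-04, -4.16415846e+01, -2.34700012e+01, -2.53816501e-05,
        5.05486518e-03, -4.19259379e-06]), 'tcp_pos': array([0.17238788, 0.54809691, 0.2305597 ]), 'tool_rot': array([[ 3.00042321e-01,  9.53925723e-01, -5.66830976e-04],
       [ 9.53924494e-01, -3.00042845e-01, -1.53298110e-03],
       [-1.63242368e-03, -8.07547448e-05, -9.99998664e-01]]), 'contact_force': array([ 0.20713268, -0.05112262,  0.32219514]), 'wrist_torque': array([-0.02313373,  0.02776548,  0.00774162]), 'finger_gap': 0.08553209451253177} 0.0187
```

View pics/top0.png

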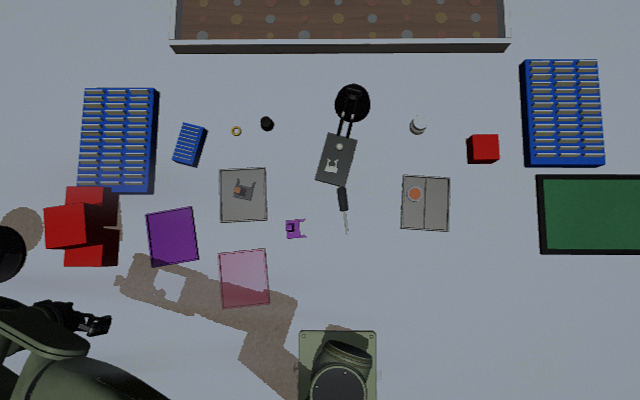

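View pics/scene0.png

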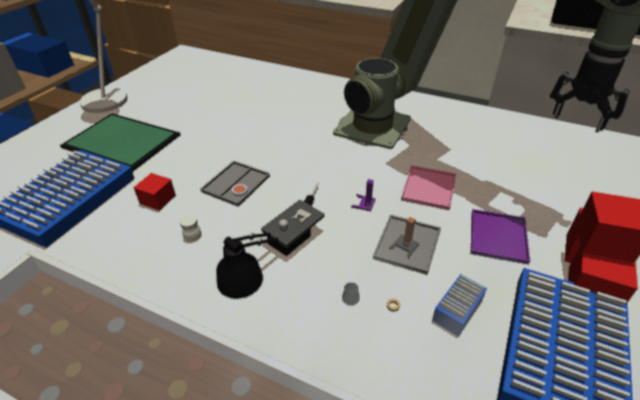

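View pics/wrist0.png

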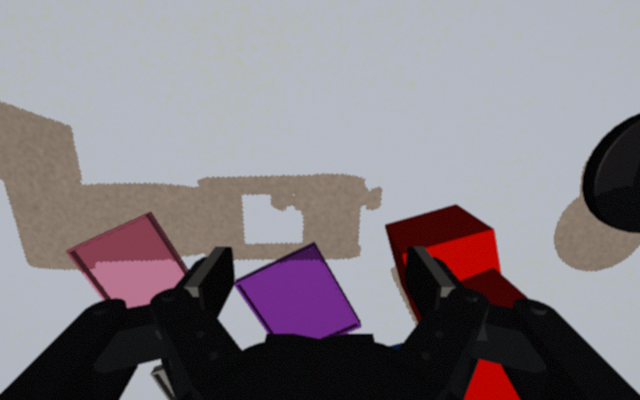

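The top view shows several candidates:
- **Forks:** a steel one with a wood handle at (243,190) in the grey undivided tray, and a purple one at (295,229). The steel one is meant.
- **Trays:** grey undivided at (243,195), grey divided at (425,203), pink at (244,278), purple at (172,237). The first is the fork's.
- **Lamp:** at (337,155), with the clip at (331,165).

I'll enlarge to confirm.

```bash
python3 - <<'E'
from h import *
im=cv2.imread('pics/top0.png')
a=cv2.resize(im[155:235,205:285],None,fx=5,fy=5,interpolation=cv2.INTER_CUBIC)
b=cv2.resize(im[115:195,295:375],None,fx=5,fy=5,interpolation=cv2.INTER_CUBIC)
cv2.imwrite('pics/crop0.png',np.hstack([a,b]))
im=cv2.imread('pics/scene0.png')
a=cv2.resize(im[205:285,365:445],None,fx=5,fy=5,interpolation=cv2.INTER_CUBIC)
b=cv2.resize(im[180:260,250:330],None,fx=5,fy=5,interpolation=cv2.INTER_CUBIC)
cv2.imwrite('pics/crop1.png',np.hstack([a,b]))
E
```

```text
(no output)
```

View pics/crop0.png

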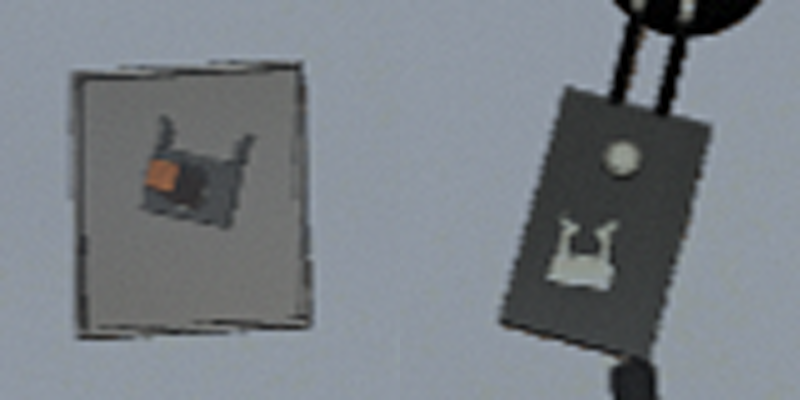

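View pics/crop1.png

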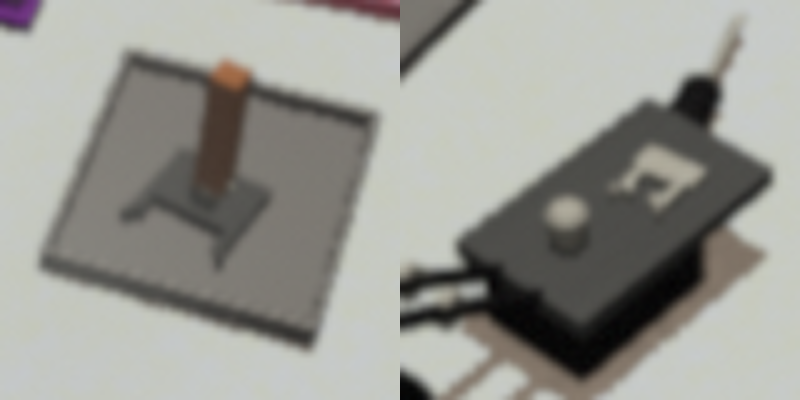

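```bash
python3 - <<'E'
from h import *
def f(name,off,pts,z,fn):
    o,c=load(fn)
    for p in pts:
        uv=(off[0]+p[0]/5-.4,off[1]+p[1]/5-.4); print(name,p,np.round(pix2w(o,c,uv,z)*1000,1))
t='top0.png';A=(205,155);B=(295-80,115)
f('post',B,[(621,157)],.0755,t)
f('plate',B,[(568,88),(711,126),(652,358),(502,322)],.055,t)
f('clip back',B,[(547,275),(612,288)],.061,t)
f('clip tips',B,[(567,222),(612,225)],.061,t)
f('handle',A,[(162,176)],.086,t)
f('foot back',A,[(142,208),(232,229)],.012,t)
f('tines',A,[(165,120),(250,135)],.012,t)
f('tray',A,[(73,70),(302,63),(312,328),(78,338)],.014,t)
s='scene0.png';A=(365,205);B=(250-80,180)
f('post',B,[(566,211)],.0755,s)
f('plate',B,[(458,245),(582,327),(770,178),(650,100)],.055,s)
f('clip back',B,[(650,147),(705,170)],.061,s)
f('handle',A,[(231,73)],.086,s)
f('foot back',A,[(187,150),(270,192)],.012,s)
f('tines',A,[(130,215),(219,265)],.012,s)
f('tray',A,[(127,52),(377,115),(312,346),(42,268)],.014,s)
E
```

```text
post (621, 157) [592.9  -3.7  75.5]
plate (568, 88) [636.6  25.1  55. ]
plate (711, 126) [615.3 -52.9  55. ]
plate (652, 358) [487.3 -20.7  55. ]
plate (502, 322) [506.8  60.1  55. ]
clip back (547, 275) [531.4  35.9  61. ]
clip back (612, 288) [524.4   0.9  61. ]
clip tips (567, 222) [560.5  25.2  61. ]
clip tips (612, 225) [558.9   1.   61. ]
handle (162, 176) [472.2 263.7  86. ]
foot back (142, 208) [465.  290.5  12. ]
foot back (232, 229) [453.4 239.7  12. ]
tines (165, 120) [514.9 279.2  12. ]
tines (250, 135) [506.5 231.1  12. ]
tray (73, 70) [543.  331.7  14. ]
tray (302, 63) [547.1 202.5  14. ]
tray (312, 328) [398.2 193.4  14. ]
tray (78, 338) [392.1 323.2  14. ]
post (566, 211) [594.3  -2.5  75.5]
plate (458, 245) [617.6 -49.   55. ]
plate (582, 327) [639.   29.2  55. ]
plate (770, 178) [514.7  64.2  55. ]
plate (650, 100) [488.2 -15.2  55. ]
clip back (650, 147) [525.1   4.4  61. ]
clip back (705, 170) [528.5  36.2  61. ]
handle (231, 73) [472.9 265.4  86. ]
foot back (187, 150) [455.6 247.3  12. ]
foot back (270, 192) [465.9 291.7  12. ]
tines (130, 215) [508.1 236.   12. ]
tines (219, 265) [520.6 283.3  12. ]
tray (127, 52) [403.5 198.7  14. ]
tray (377, 115) [395.1 325.3  14. ]
tray (312, 346) [550.9 335.   14. ]
tray (42, 268) [558.4 210.3  14. ]
```

{"fn": "arm_command", "kwargs": {
  "xyz": [
    [-0.02, 0.035, 0],
    [-0.04, 0.07, 0],
    [-0.06, 0.105, 0],
    [-0.08, 0.14, 0],
    [-0.1, 0.175, 0],
    [-0.115, 0.21, 0],
    [-0.13, 0.245, 0],
    [-0.14, 0.27, 0]
  ],
  "rot": [
    [0, 0, 0],
    [0, 0, 0],
    [0, 0, 0],
    [0, 0, -0.05],
    [0, 0, -0.09],
    [0, 0, -0.09],
    [0, 0, -0.09],
    [0, 0, -0.09]
  ],
  "fingers": 0
}}

```text
time_s: 0.82
tcp_pos: [0.3898, 0.3315, 0.2312]
tool_rot: [[0.215, 0.977, 0.0], [0.977, -0.215, -0.001], [-0.001, 0.001, -1.0]]
contact_force: [-0.6, 0.3, -0.3]
finger_gap: 0.0854
```

```bash
python3 - <<'E'
from h import *
o,c=snap('wrist','w1.png')
print(o['time_s'],o['tcp_pos'],o['tool_rot'])
R=np.array(o['tool_rot']);print(R.T@(np.array([.4725,.2645,.231])-o['tcp_pos']))
print(np.array(c['mount']).round(3))
E
```

```text
0.8167 [0.38978797 0.33151992 0.23123988] [[ 2.14636524e-01  9.76693898e-01  4.38376654e-04]
 [ 9.76693794e-01 -2.14636170e-01 -7.39468900e-04]
 [-6.28143276e-04  5.86876793e-04 -9.99999631e-01]]
[-0.04770477  0.09516909  0.0003257 ]
[[ 1.     0.001  0.    -0.   ]
 [-0.001  0.96   0.28  -0.071]
 [-0.    -0.28   0.96  -0.143]
 [ 0.     0.     0.     1.   ]]
```

View pics/w1.png

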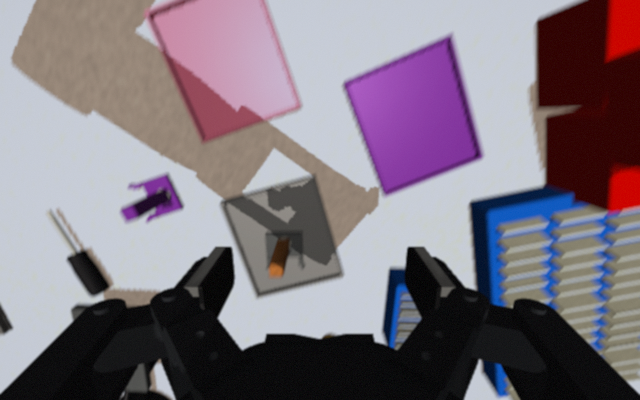

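The wrist view shows the wood-handled fork at about (278,258), in the undivided grey tray. I'm moving over it.

{"fn": "arm_command", "kwargs": {
  "xyz": [
    [-0.02, 0.035, 0],
    [-0.04, 0.07, 0],
    [-0.048, 0.095, 0.02],
    [-0.048, 0.095, 0.055],
    [-0.048, 0.095, 0.09],
    [-0.048, 0.095, 0.09]
  ],
  "rot": [
    [0, 0, 0],
    [0, 0, 0],
    [0, 0, 0],
    [0, 0, 0],
    [0, 0, 0],
    [0, 0, 0]
  ]
}}

```text
time_s: 1.37
tcp_pos: [0.4667, 0.2642, 0.135]
tool_rot: [[0.214, 0.977, -0.013], [0.977, -0.214, -0.007], [-0.009, -0.011, -1.0]]
contact_force: [-1.8, -0.3, -0.4]
finger_gap: 0.0853
```

```bash
python3 - <<'E'
from h import *
o,c=snap('wrist','w2.png')
print(o['time_s'],o['tcp_pos'])
im=cv2.imread('pics/w2.png')
cv2.imwrite('pics/w2c.png',cv2.resize(im[180:400,200:440],None,fx=3,fy=3,interpolation=cv2.INTER_CUBIC)[:600])
E
```

```text
1.3667 [0.46672895 0.26415147 0.13499377]
```

View pics/w2c.png

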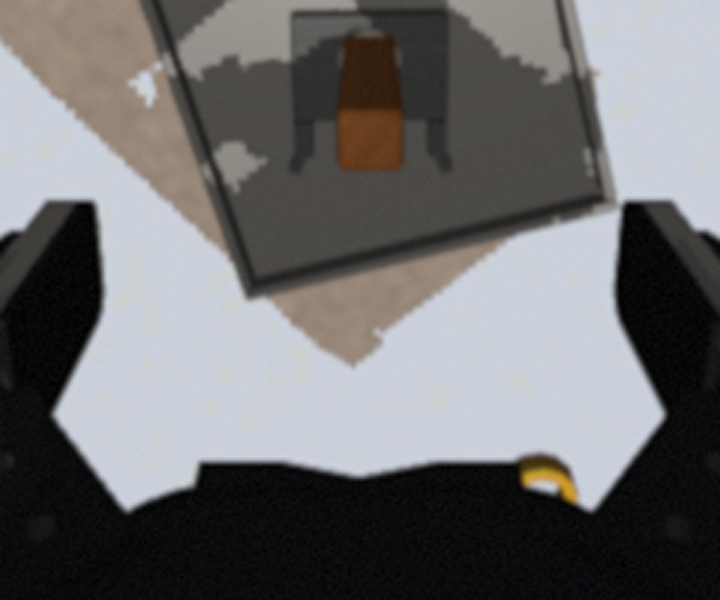

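```bash
python3 - <<'E'
from h import *
o,c=load('w2.png')
R=np.array(o['tool_rot'])
for n,p,z in [('handle',(370.5,139),.086),('fb',(292,12),.012),('fb',(447,12),.012),('face L',(292,121),.012),('face R',(447,121),.012)]:
    w=pix2w(o,c,(200+p[0]/3-.33,180+p[1]/3-.33),z);print(n,w.round(4),(R.T@(w-o['tcp_pos'])).round(4))
print(get_obs()['tcp_pos'],get_obs()['time_s'])
E
```

```text
handle [0.472  0.2655 0.086 ] [0.0028 0.0053 0.0489]
fb [0.4532 0.2446 0.012 ] [-0.0209 -0.0077  0.1233]
fb [0.4635 0.2922 0.012 ] [ 0.0278 -0.0078  0.1228]
face L [0.4886 0.2361 0.012 ] [-0.0216  0.0287  0.1229]
face R [0.4992 0.2854 0.012 ] [0.0288 0.0285 0.1224]
[0.46839076 0.2654712  0.13827473] 1.4167
```

{"fn": "arm_command", "kwargs": {
  "xyz": [
    [0, 0, 0],
    [0, 0, 0],
    [0, 0, 0]
  ],
  "rot": [
    [0, 0, 0],
    [0, 0, 0],
    [0, 0, 0]
  ]
}}

```text
time_s: 1.67
tcp_pos: [0.4718, 0.2679, 0.1437]
tool_rot: [[0.212, 0.977, 0.004], [0.977, -0.212, 0.002], [0.003, 0.003, -1.0]]
contact_force: [-0.3, 0.6, -0.6]
finger_gap: 0.0854
```

{"fn": "arm_command", "kwargs": {
  "xyz": [
    [-0.0023, 0.0005, 0.025],
    [-0.0023, 0.0005, 0.05],
    [-0.0023, 0.0005, 0.075],
    [-0.0023, 0.0005, 0.1],
    [-0.0023, 0.0005, 0.115],
    [-0.0023, 0.0005, 0.122],
    [-0.0023, 0.0005, 0.122],
    [-0.0023, 0.0005, 0.122]
  ],
  "rot": [
    [0, 0, 0],
    [0, 0, 0],
    [0, 0, 0],
    [0, 0, 0],
    [0, 0, 0],
    [0, 0, 0],
    [0, 0, 0],
    [0, 0, 0]
  ]
}}

```text
time_s: 2.33
tcp_pos: [0.4716, 0.2651, 0.0205]
tool_rot: [[0.213, 0.977, 0.002], [0.977, -0.213, 0.001], [0.002, 0.002, -1.0]]
contact_force: [0.5, -0.2, 0.5]
finger_gap: 0.0852
```

{"fn": "arm_command", "kwargs": {
  "xyz": [
    [0, 0, 0],
    [0, 0, 0],
    [0, 0, 0],
    [0, 0, 0],
    [0, 0, 0],
    [0, 0, 0],
    [0, 0, 0],
    [0, 0, 0]
  ],
  "rot": [
    [0, 0, 0],
    [0, 0, 0],
    [0, 0, 0],
    [0, 0, 0],
    [0, 0, 0],
    [0, 0, 0],
    [0, 0, 0],
    [0, 0, 0]
  ],
  "fingers": 255,
  "newtons": 80
}}

```text
time_s: 3.0
tcp_pos: [0.4709, 0.2646, 0.0198]
tool_rot: [[0.213, 0.977, 0.001], [0.977, -0.213, 0.0], [0.001, 0.001, -1.0]]
contact_force: [-0.8, -0.4, 3.6]
finger_gap: 0.015
```

{"fn": "arm_command", "kwargs": {
  "xyz": [
    [0, 0, 0],
    [0, 0, 0],
    [0, 0, 0],
    [0, 0, 0],
    [0, 0, 0],
    [0, 0, 0]
  ],
  "rot": [
    [0, 0, 0],
    [0, 0, 0],
    [0, 0, 0],
    [0, 0, 0],
    [0, 0, 0],
    [0, 0, 0]
  ]
}}

```text
time_s: 3.5
tcp_pos: [0.471, 0.2646, 0.0198]
tool_rot: [[0.213, 0.977, 0.001], [0.977, -0.213, 0.0], [0.001, 0.001, -1.0]]
contact_force: [-0.4, 0.7, 5.6]
finger_gap: 0.0149
```

{"fn": "arm_command", "kwargs": {
  "xyz": [
    [0, 0, -0.02],
    [0, 0, -0.05],
    [0, 0, -0.08],
    [0, 0, -0.11],
    [0, 0, -0.13],
    [0, 0, -0.13],
    [0, 0, -0.13]
  ],
  "rot": [
    [0, 0, 0],
    [0, 0, 0],
    [0, 0, 0],
    [0, 0, 0],
    [0, 0, 0],
    [0, 0, 0],
    [0, 0, 0]
  ]
}}

```text
time_s: 4.08
tcp_pos: [0.4707, 0.2644, 0.1493]
tool_rot: [[0.213, 0.977, 0.001], [0.977, -0.213, 0.0], [0.001, 0.001, -1.0]]
contact_force: [-0.9, -0.2, -2.1]
finger_gap: 0.0151
```

{"fn": "arm_command", "kwargs": {
  "xyz": [
    [-0.03, 0.006, 0],
    [-0.06, 0.013, 0],
    [-0.1, 0.02, 0],
    [-0.14, 0.03, 0],
    [-0.18, 0.038, 0],
    [-0.21, 0.045, 0],
    [-0.23, 0.05, 0],
    [-0.231, 0.05, 0]
  ],
  "rot": [
    [0, 0, 0],
    [0, 0, 0],
    [0, 0, 0],
    [0, 0, 0],
    [0, 0, 0],
    [0, 0, 0],
    [0, 0, 0],
    [0, 0, 0]
  ]
}}

```text
time_s: 4.75
tcp_pos: [0.4685, 0.0248, 0.1469]
tool_rot: [[0.217, 0.976, -0.005], [0.976, -0.217, -0.001], [-0.003, -0.005, -1.0]]
contact_force: [-0.2, -0.3, -1.8]
finger_gap: 0.0151
```

{"fn": "arm_command", "kwargs": {
  "xyz": [
    [0, 0, 0],
    [0, 0, 0],
    [0, 0, 0],
    [0, 0, 0]
  ],
  "rot": [
    [0, 0, 0],
    [0, 0, 0],
    [0, 0, 0],
    [0, 0, 0]
  ]
}}

```text
time_s: 5.08
tcp_pos: [0.47, 0.0291, 0.1488]
tool_rot: [[0.212, 0.977, -0.001], [0.977, -0.212, 0.0], [0.0, -0.001, -1.0]]
contact_force: [0.1, 0.1, -2.0]
finger_gap: 0.0152
```

```bash
python3 - <<'E'
from h import *
o,c=snap('wrist','w3.png')
print(o['time_s'],o['tcp_pos'],o['tool_rot'],o['contact_force'])
im=cv2.imread('pics/w3.png')
cv2.imwrite('pics/w3c.png',cv2.resize(im[160:360,180:440],None,fx=3,fy=3,interpolation=cv2.INTER_CUBIC))
E
```

```text
5.0833 [0.47004894 0.02912794 0.14875099] [[ 2.11539846e-01  9.77368796e-01 -1.06336673e-03]
 [ 9.77369373e-01 -2.11539674e-01  2.72766493e-04]
 [ 4.16492070e-05 -1.09700306e-03 -9.99999397e-01]] [ 0.08969592  0.0666068  -1.99131938]
```

View pics/w3c.png

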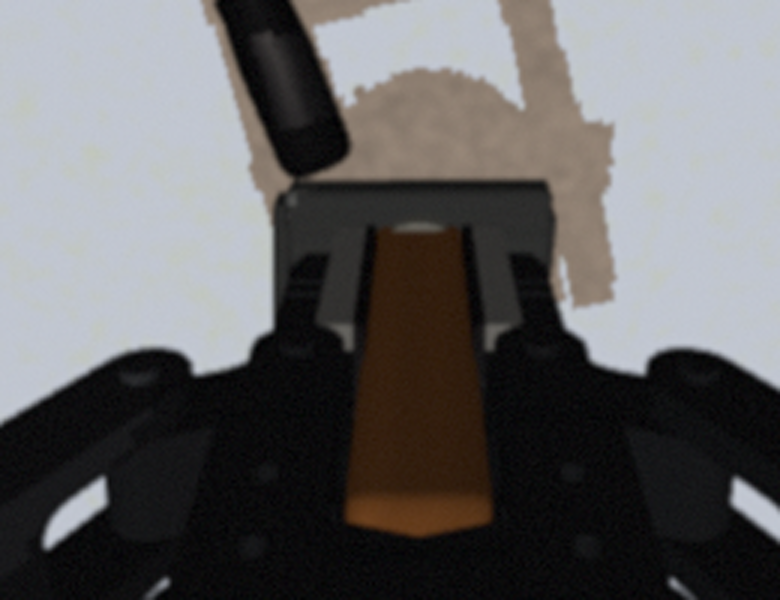

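The wrist view is blocked by the fork's own foot and handle, at crop (415,200). I'll use the fixed cameras, comparing fork, clip and post within the same picture.

```bash
python3 - <<'E'
from h import *
o,c=snap('top','t4.png');o,c=snap('scene','s4.png')
a=cv2.imread('pics/t4.png')[110:190,290:370];b=cv2.imread('pics/s4.png')[150:260,240:350]
cv2.imwrite('pics/c4.png',np.hstack([cv2.resize(a,(400,400),interpolation=cv2.INTER_CUBIC),cv2.resize(b,(400,400),interpolation=cv2.INTER_CUBIC)]))
E
```

```text
(no output)
```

View pics/c4.png

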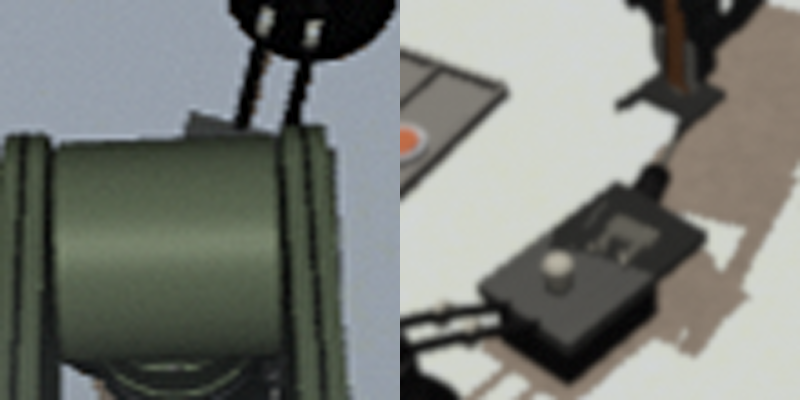

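```bash
python3 - <<'E'
from h import *
a=cv2.imread('pics/top0.png')[138:178,320:360];b=cv2.imread('pics/scene0.png')[202:242,282:322]
cv2.imwrite('pics/c5.png',np.hstack([cv2.resize(a,(400,400),interpolation=cv2.INTER_CUBIC),cv2.resize(b,(400,400),interpolation=cv2.INTER_CUBIC)]))
E
```

```text
(no output)
```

View pics/c5.png

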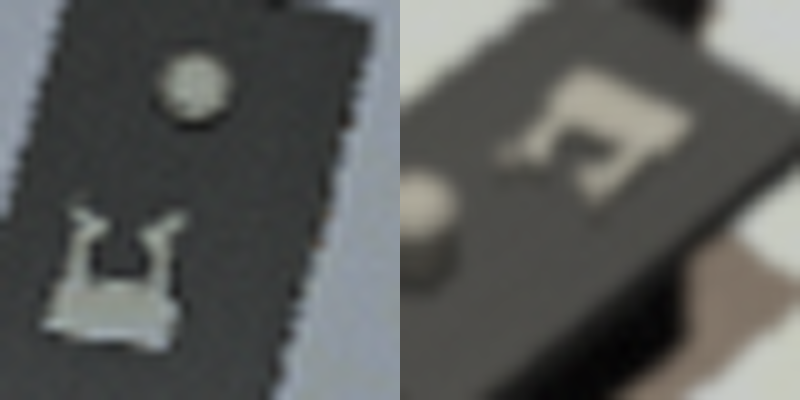

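```bash
cat > fit.py <<'E'
from h import *
from scipy.optimize import minimize
def polymask(polys,uv0,size,S=8):
    m=np.zeros((size[1]*S,size[0]*S),np.uint8)
    for p in polys:
        q=((p-uv0+.5)*S-.5); cv2.fillPoly(m,[np.round(q*16).astype(np.int32)],1,shift=4)
    m=cv2.GaussianBlur(m.astype(np.float32),(0,0),S*.6)
    return cv2.resize(m,size,interpolation=cv2.INTER_AREA)
def clip_polys():
    b=np.array([[-24,-17],[-10,-17],[-7,-13],[-7,13],[-10,17],[-24,17]])
    j=np.array([[-8,8],[6,8],[13,12],[13,14],[9,13.5],[4,12],[-8,13]])
    return [b,j,j*[1,-1]]
def place(polys,x,y,th,z):
    c,s=np.cos(th),np.sin(th);R=np.array([[c,-s],[s,c]])
    return [np.c_[(p/1000)@R.T+[x,y],np.full(len(p),z)] for p in polys]
def fit(fn,polys,z,x0,roi,free=3,extra=None):
    o,c=load(fn);g=cv2.cvtColor(c['frame'],cv2.COLOR_RGB2GRAY).astype(np.float32)
    u0,v0,w,h=roi;G=g[v0:v0+h,u0:u0+w]
    def res(p):
        th=p[2]/100. if free==3 else 0
        P=place(polys,p[0]/1000,p[1]/1000,th,z)
        q=[np.array([w2pix(o,c,k) for k in pp]) for pp in P]
        m=polymask(q,np.array([u0,v0]),(w,h))
        A=np.c_[m.ravel(),np.ones(m.size)];s,r,_,_=np.linalg.lstsq(A,G.ravel(),rcond=None)
        return float(((A@s-G.ravel())**2).mean())
    x0=np.array(x0,float)
    sim=np.vstack([x0]+[x0+d for d in np.eye(len(x0))*4])
    r=minimize(res,x0,method='Nelder-Mead',options=dict(initial_simplex=sim,xatol=.05,fatol=.01))
    return r.x,r.fun
E
python3 - <<'E'
from fit import *
def rect(x0,x1,y):return [np.array([[x0,-y],[x1,-y],[x1,y],[x0,y]],float)]
disc=[np.c_[10*np.cos(np.linspace(0,6.28,40)),10*np.sin(np.linspace(0,6.28,40))]]
print('top clip',fit('top0.png',clip_polys(),.061,[551,14,-18],(321,155,22,20)))
print('scene clip',fit('scene0.png',clip_polys(),.061,[551,14,-18],(291,207,22,18)))
print('top post',fit('top0.png',disc,.0755,[593,-3],(333,140,13,13),2))
print('scene post',fit('scene0.png',disc,.0755,[593,-3],(276,216,15,10),2))
print('top plate',fit('top0.png',rect(-100,20,42),.055,[593,-3,-26],(310,140,55,50)))
print('scene plate',fit('scene0.png',rect(-100,35,42),.055,[593,-3,-26],(262,199,40,60)))
E
```

```text
top clip (array([549.43474515,  15.66798396, -14.31754169]), np.float64(136.69857453424217))
scene clip (array([548.6607912 ,  16.37126112, -17.69547531]), np.float64(49.229478748300295))
top post (array([593.26635168,  -4.52206077]), np.float64(145.8318252228095))
scene post (array([594.13601112,  -2.43394089]), np.float64(74.91012842045745))
top plate (array([592.14398559,  -3.92294042, -25.68515393]), np.float64(586.3036699562631))
scene plate (array([627.42593074,  14.28982991, -42.73878373]), np.float64(1956.4948259018201))
```

Both cameras agree on the fits, and the results lie within the given limits (clip 48 mm from the post, 7 mm to the side, 0.1 rad turned):

| Item | Position (mm) | Yaw (rad) |
|---|---|---|
| Clip | about (549, 16) | -0.16 |
| Post | about (593.5, -3.5) | – |
| Lamp | – | -0.26 |

I'll line up behind the clip.

{"fn": "arm_command", "kwargs": {
  "xyz": [
    [0, 0.004, 0.012],
    [0, 0.008, 0.025],
    [0, 0.008, 0.04],
    [0, 0.008, 0.055],
    [0, 0.008, 0.06],
    [0, 0.008, 0.06],
    [0, 0.008, 0.06]
  ],
  "rot": [
    [0, 0, -0.02],
    [0, 0, -0.053],
    [0, 0, -0.053],
    [0, 0, -0.053],
    [0, 0, -0.053],
    [0, 0, -0.053],
    [0, 0, -0.053]
  ]
}}

```text
time_s: 5.82
tcp_pos: [0.4784, 0.0266, 0.0896]
tool_rot: [[0.161, 0.987, 0.0], [0.987, -0.161, 0.0], [0.0, 0.0, -1.0]]
contact_force: [-0.0, 0.7, -1.5]
finger_gap: 0.0151
```

```bash
python3 - <<'E'
from h import *
o,c=snap('scene','s6.png')
print(o['time_s'],o['tcp_pos'],o['contact_force'],np.arctan2(-o['tool_rot'][0,0],o['tool_rot'][1,0]))
b=cv2.imread('pics/s6.png')[170:240,265:345]
cv2.imwrite('pics/c6.png',cv2.resize(b,(800,700),interpolation=cv2.INTER_CUBIC)[:600])
E
```

```text
5.8167 [0.47841227 0.02662791 0.08958336] [-0.00215736  0.6860832  -1.52080812] -0.1613886697187678
```

View pics/c6.png

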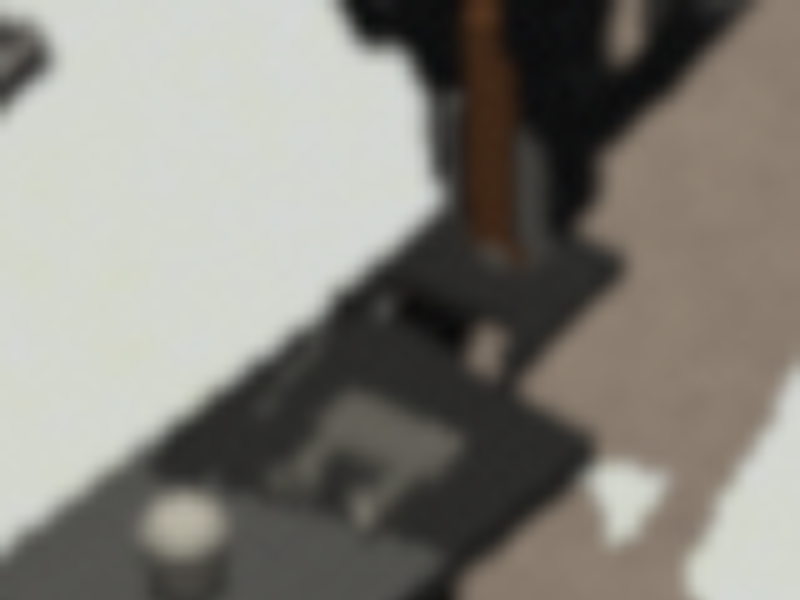

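```bash
cat > ov.py <<'E'
from fit import *
forkp=np.array([[-14,-25],[40,-25],[40,-19],[22,-19],[22,19],[40,19],[40,25],[-14,25]],float)
def overlay(fn,out,roi,k,clip=None,dx=.0005,under=None):
    o,c=load(fn);R=np.array(o['tool_rot']);u0,v0,w,h=roi
    im=cv2.resize(cv2.cvtColor(c['frame'],cv2.COLOR_RGB2BGR)[v0:v0+h,u0:u0+w],None,fx=k,fy=k,interpolation=cv2.INTER_CUBIC)
    im=np.clip(im.astype(float)*1.7,0,255).astype(np.uint8)
    T=o['tcp_pos']
    # fork frame: x=tool y, y=tool x, z=-tool z ; underside 15.8mm beyond TCP along tool z
    def F(p): return T+R@np.array([p[1],p[0]+dx,.0158-p[2]])
    def dr(P,col):
        q=np.array([w2pix(o,c,p) for p in P]);q=((q-[u0,v0]+.5)*k-.5)
        cv2.polylines(im,[np.round(q).astype(np.int32)],True,col,1)
    dr([F([a/1000,b/1000,.008]) for a,b in forkp],(0,0,255))
    dr([F([a,b,.082]) for a,b in [(-.008,-.008),(.008,-.008),(.008,.008),(-.008,.008)]],(0,255,0))
    if clip:
        for P in place(clip_polys(),*clip,.061): dr(P,(255,255,0))
    cv2.imwrite('pics/'+out,im[:600,:800])
E
python3 - <<'E'
from ov import *
overlay('s6.png','o6.png',(275,165,70,60),10,(.549,.016,-.16))
E
```

```text
(no output)
```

View pics/o6.png

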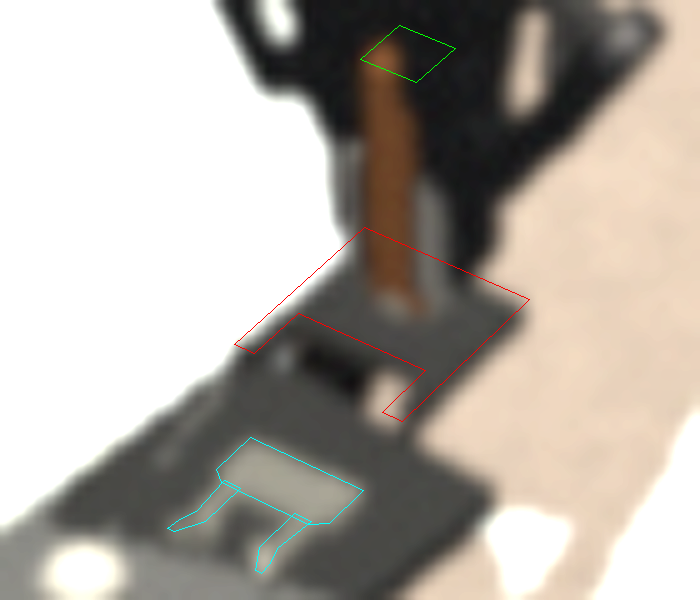

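```bash
python3 - <<'E'
s=open('ov.py').read()
s=s.replace("    if clip:","    dr([F([.008,b,z]) for b,z in [(-.008,.008),(.008,.008),(.008,.082),(-.008,.082)]],(0,255,0))\n    dr([F([a,b,0]) for a,b in [(.040,-.025),(-.014,-.025),(-.014,.025),(.04,.025)]],(255,0,255))\n    if clip:")
open('ov.py','w').write(s)
E
python3 - <<'E'
from ov import *
overlay('s6.png','o6b.png',(300,160,40,50),14,(.549,.016,-.16))
E
```

```text
(no output)
```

View pics/o6b.png

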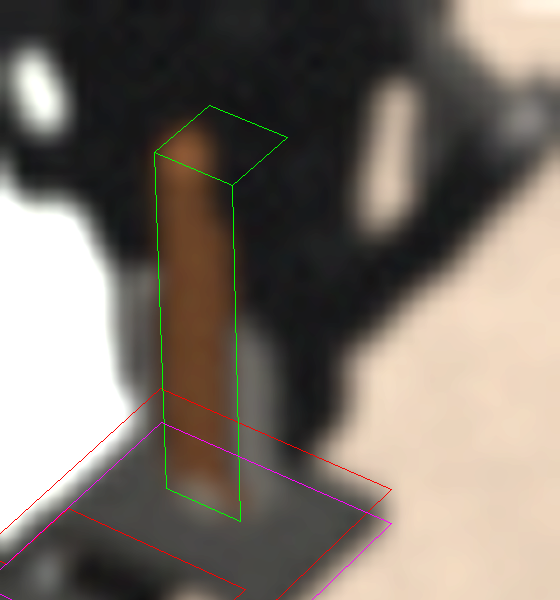

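The overlay matches handle and foot well. Next I'll lower onto the plate's level, about 1 mm above it, with a 0.8 mm side shift.

{"fn": "arm_command", "kwargs": {
  "xyz": [
    [0.0008, 0, 0.005],
    [0.0008, 0, 0.01],
    [0.0008, 0, 0.014],
    [0.0008, 0, 0.0165],
    [0.0008, 0, 0.0165],
    [0.0008, 0, 0.0165]
  ],
  "rot": [
    [0, 0, 0],
    [0, 0, 0],
    [0, 0, 0],
    [0, 0, 0],
    [0, 0, 0],
    [0, 0, 0]
  ]
}}

```text
time_s: 6.37
tcp_pos: [0.4781, 0.0272, 0.0726]
tool_rot: [[0.161, 0.987, -0.0], [0.987, -0.161, 0.0], [-0.0, -0.0, -1.0]]
contact_force: [0.3, 0.5, -1.9]
finger_gap: 0.0153
```

{"fn": "arm_command", "kwargs": {
  "xyz": [
    [0, 0.002, 0],
    [0, 0.005, 0],
    [0, 0.009, 0],
    [0, 0.012, 0],
    [0, 0.015, 0],
    [0, 0.016, 0],
    [0, 0.016, 0],
    [0, 0.016, 0]
  ],
  "rot": [
    [0, 0, 0],
    [0, 0, 0],
    [0, 0, 0],
    [0, 0, 0],
    [0, 0, 0],
    [0, 0, 0],
    [0, 0, 0],
    [0, 0, 0]
  ]
}}

```text
time_s: 7.03
tcp_pos: [0.494, 0.0246, 0.0727]
tool_rot: [[0.161, 0.987, -0.0], [0.987, -0.161, 0.0], [0.0, -0.0, -1.0]]
contact_force: [0.3, 0.4, -1.8]
finger_gap: 0.015
```

```bash
python3 - <<'E'
from ov import *
o,c=snap('scene','s7.png')
print(o['time_s'],o['tcp_pos'],o['contact_force'],np.arctan2(-o['tool_rot'][0,0],o['tool_rot'][1,0]))
overlay('s7.png','o7.png',(275,180,60,50),12,(.549,.016,-.16))
im=load('s7.png')[1]['frame'][:,:,::-1][180:230,275:335]
cv2.imwrite('pics/r7.png',np.clip(cv2.resize(im,None,fx=12,fy=12,interpolation=cv2.INTER_CUBIC)*1.8,0,255).astype(np.uint8))
E
```

```text
7.0333 [0.49395144 0.02458922 0.07271066] [ 0.25246504  0.4058524  -1.77871843] -0.16182117166265086
```

View pics/o7.png

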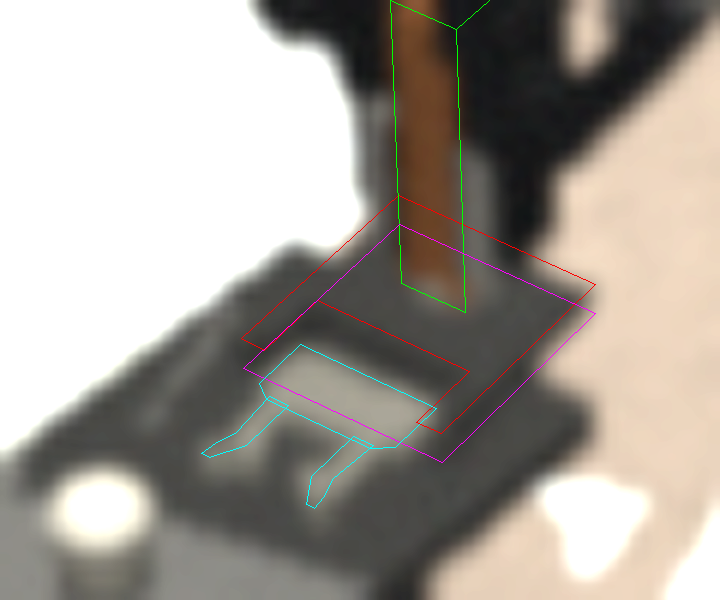

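View pics/r7.png

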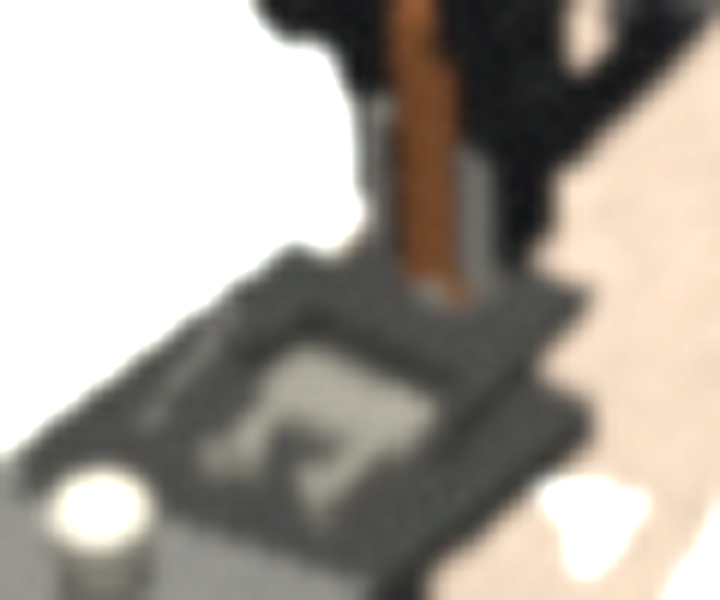

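The clip's back sits between the tines, at (265,365) to (437,410), with nothing touched. I'll push on, steering gradually towards the lamp axis.

{"fn": "arm_command", "kwargs": {
  "xyz": [
    [0, 0.003, 0],
    [0, 0.006, 0],
    [0, 0.009, 0],
    [0, 0.011, 0],
    [-0.0003, 0.013, 0],
    [-0.0006, 0.015, 0],
    [-0.001, 0.017, 0],
    [-0.0014, 0.019, 0]
  ],
  "rot": [
    [0, 0, 0],
    [0, 0, 0],
    [0, 0, 0],
    [0, 0, 0.005],
    [0, 0, 0.01],
    [0, 0, 0.015],
    [0, 0, 0.02],
    [0, 0, 0.027]
  ]
}}

```text
time_s: 7.75
tcp_pos: [0.5127, 0.0201, 0.0727]
tool_rot: [[0.188, 0.982, -0.0], [0.982, -0.188, 0.0], [0.0, -0.0, -1.0]]
contact_force: [-0.3, -0.6, -2.2]
finger_gap: 0.0152
```

```bash
python3 - <<'E'
from ov import *
o,c=snap('scene','s8.png')
print(o['time_s'],o['tcp_pos'],o['contact_force'],np.arctan2(-o['tool_rot'][0,0],o['tool_rot'][1,0]))
overlay('s8.png','o8.png',(275,180,60,50),12)
E
```

```text
7.75 [0.51272869 0.02007512 0.07274985] [-0.34057373 -0.64929338 -2.23824998] -0.18944769972183184
```

View pics/o8.png

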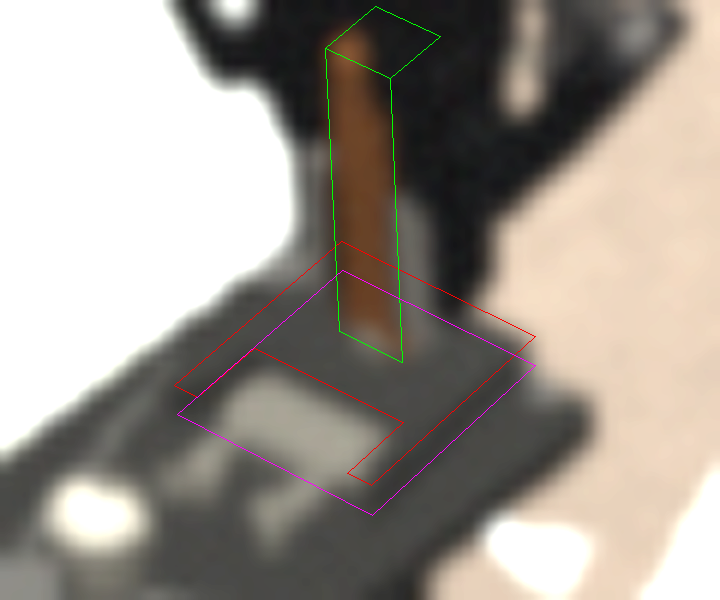

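{"fn": "arm_command", "kwargs": {
  "xyz": [
    [-0.0004, 0.0025, 0],
    [-0.0008, 0.005, 0],
    [-0.0012, 0.0075, 0],
    [-0.0016, 0.01, 0],
    [-0.002, 0.0125, 0],
    [-0.0024, 0.015, 0],
    [-0.0028, 0.0175, 0],
    [-0.003, 0.0195, 0]
  ],
  "rot": [
    [0, 0, 0.009],
    [0, 0, 0.018],
    [0, 0, 0.027],
    [0, 0, 0.036],
    [0, 0, 0.045],
    [0, 0, 0.054],
    [0, 0, 0.063],
    [0, 0, 0.069]
  ]
}}

```text
time_s: 8.47
tcp_pos: [0.5315, 0.0134, 0.0728]
tool_rot: [[0.256, 0.967, 0.0], [0.967, -0.256, 0.0], [0.0, 0.0, -1.0]]
contact_force: [0.3, 0.2, -1.8]
finger_gap: 0.015
```

```bash
python3 - <<'E'
from ov import *
o,c=snap('scene','s9.png')
print(o['time_s'],o['tcp_pos'],o['contact_force'],np.arctan2(-o['tool_rot'][0,0],o['tool_rot'][1,0]))
overlay('s9.png','o9.png',(270,185,55,45),14)
im=load('s9.png')[1]['frame'][:,:,::-1][195:230,270:310]
cv2.imwrite('pics/r9.png',np.clip(cv2.resize(im,None,fx=16,fy=16,interpolation=cv2.INTER_CUBIC)*1.8,0,255).astype(np.uint8))
o,c=snap('top','t9.png')
cv2.imwrite('pics/tr9.png',cv2.resize(c['frame'][100:220,270:400,::-1],None,fx=5,fy=5,interpolation=cv2.INTER_CUBIC))
E
```

```text
8.4667 [0.53147381 0.01344327 0.07277722] [ 0.3329153   0.166516   -1.82088221] -0.25860166782412375
```

View pics/o9.png

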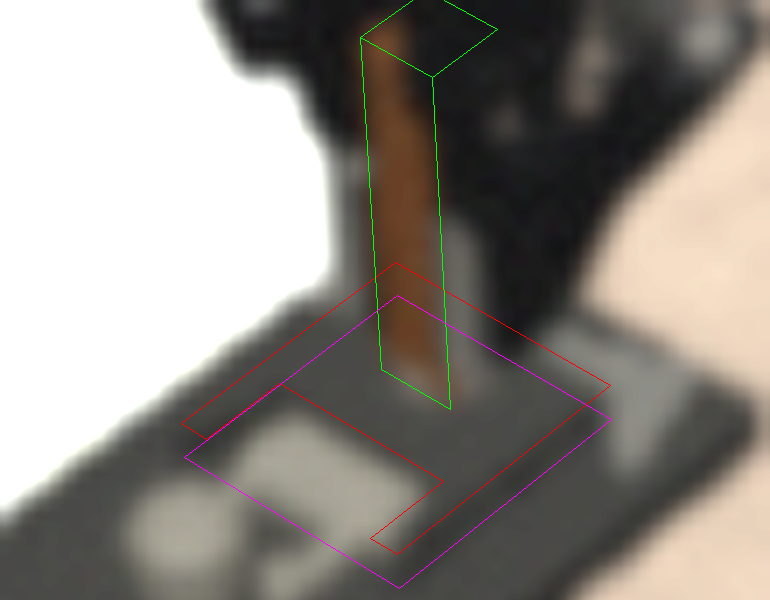

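View pics/r9.png

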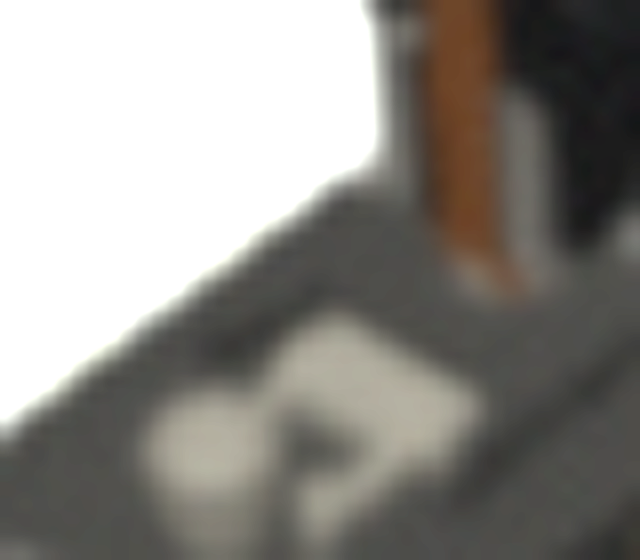

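View pics/tr9.png

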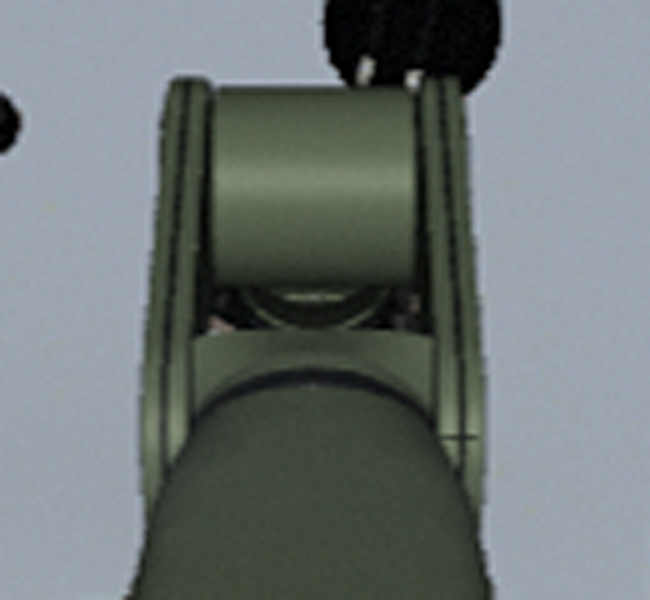

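```bash
python3 - <<'E'
from fit import *
disc=[np.c_[10*np.cos(np.linspace(0,6.28,40)),10*np.sin(np.linspace(0,6.28,40))]]
p,f=fit('s9.png',disc,.0755,[594,-2.4],(276,217,14,9),2);print(p,f)
for roi in [(286,212,17,20),(287,213,15,17)]:
  for x0 in ([577,1,-26],[576,3,-22]):
    q,f=fit('s9.png',clip_polys(),.061,x0,roi)
    d=q[:2]-p;lx=np.array([np.cos(-.258),np.sin(-.258)]);ly=np.array([-lx[1],lx[0]])
    print(q,f,'along',d@lx,'lat',d@ly)
o,_=load('s9.png');d=o['tcp_pos'][:2]*1000-p;print('tcp',d@lx,d@ly)
E
```

```text
[595.27627064  -1.18254167] 160.78472956426802
[578.68423611   2.70308101 -27.08177736] 49.25761786415755 along -17.034280767637583 lat -0.476394993131505
[579.07008132   3.04126542 -24.00239434] 48.76281163707527 along -16.747493003488255 lat -0.050956387295094885
[578.83903129   2.15008721 -25.79839477] 42.989489564569105 along -16.74351411509217 lat -0.9715903534768886
[579.03705177   2.82104704 -21.8058909 ] 42.467355681846634 along -16.723241234211205 lat -0.27231342435669026
tcp -65.42247167223691 -2.1372920604290684
```

The clip is about 17 mm short of home and within about 1 mm of the axis. I'll push straight along the axis while watching the force.

{"fn": "arm_command", "kwargs": {
  "xyz": [
    [0, 0.001, 0],
    [0, 0.002, 0],
    [0, 0.003, 0],
    [0, 0.004, 0],
    [0, 0.005, 0],
    [0, 0.005, 0]
  ],
  "rot": [
    [0, 0, 0],
    [0, 0, 0],
    [0, 0, 0],
    [0, 0, 0],
    [0, 0, 0],
    [0, 0, 0]
  ]
}}

```text
time_s: 9.07
tcp_pos: [0.5355, 0.0123, 0.0726]
tool_rot: [[0.255, 0.967, -0.001], [0.967, -0.255, 0.0], [-0.0, -0.001, -1.0]]
contact_force: [-0.9, 0.3, -1.9]
finger_gap: 0.0152
```

{"fn": "arm_command", "kwargs": {
  "xyz": [
    [0, 0.0005, 0],
    [0, 0.001, 0],
    [0, 0.001, 0]
  ],
  "rot": [
    [0, 0, 0],
    [0, 0, 0],
    [0, 0, 0]
  ]
}}

```text
time_s: 9.32
tcp_pos: [0.5359, 0.0121, 0.0725]
tool_rot: [[0.255, 0.967, -0.002], [0.967, -0.255, 0.0], [-0.0, -0.002, -1.0]]
contact_force: [-4.9, 0.8, -0.3]
finger_gap: 0.015
```

{"fn": "arm_command", "kwargs": {
  "xyz": [
    [0, 0.0005, 0],
    [0, 0.001, 0],
    [0, 0.001, 0]
  ],
  "rot": [
    [0, 0, 0],
    [0, 0, 0],
    [0, 0, 0]
  ]
}}

```text
time_s: 9.57
tcp_pos: [0.5365, 0.012, 0.0725]
tool_rot: [[0.255, 0.967, -0.003], [0.967, -0.255, 0.0], [-0.0, -0.003, -1.0]]
contact_force: [-5.4, 0.6, 0.4]
finger_gap: 0.0146
```

{"fn": "arm_command", "kwargs": {
  "xyz": [
    [0, 0.0005, 0],
    [0, 0.001, 0],
    [0, 0.001, 0]
  ],
  "rot": [
    [0, 0, 0],
    [0, 0, 0],
    [0, 0, 0]
  ]
}}

```text
time_s: 9.82
tcp_pos: [0.537, 0.0118, 0.0724]
tool_rot: [[0.255, 0.967, -0.004], [0.967, -0.255, 0.001], [-0.001, -0.004, -1.0]]
contact_force: [-6.3, 1.8, 0.5]
finger_gap: 0.0149
```

{"fn": "arm_command", "kwargs": {
  "xyz": [
    [0, 0.0005, -0.0003],
    [0, 0.001, -0.0003],
    [0, 0.001, -0.0003]
  ],
  "rot": [
    [0, 0, 0],
    [0, 0, 0],
    [0, 0, 0]
  ]
}}

```text
time_s: 10.07
tcp_pos: [0.5378, 0.0116, 0.0724]
tool_rot: [[0.255, 0.967, -0.005], [0.967, -0.255, 0.001], [-0.001, -0.005, -1.0]]
contact_force: [-5.7, 1.5, -1.4]
finger_gap: 0.0151
```

{"fn": "arm_command", "kwargs": {
  "xyz": [
    [0, 0.0005, 0],
    [0, 0.001, 0],
    [0, 0.001, 0]
  ],
  "rot": [
    [0, 0, 0],
    [0, 0, 0],
    [0, 0, 0]
  ]
}}

```text
time_s: 10.32
tcp_pos: [0.539, 0.0113, 0.0724]
tool_rot: [[0.255, 0.967, -0.004], [0.967, -0.255, 0.001], [-0.001, -0.004, -1.0]]
contact_force: [-4.9, 1.0, -2.0]
finger_gap: 0.0155
```

{"fn": "arm_command", "kwargs": {
  "xyz": [
    [0, 0.0005, 0],
    [0, 0.001, 0],
    [0, 0.001, 0]
  ],
  "rot": [
    [0, 0, 0],
    [0, 0, 0],
    [0, 0, 0]
  ]
}}

```text
time_s: 10.57
tcp_pos: [0.5409, 0.0109, 0.0726]
tool_rot: [[0.255, 0.967, -0.002], [0.967, -0.255, 0.0], [-0.0, -0.002, -1.0]]
contact_force: [-4.5, 0.7, -2.8]
finger_gap: 0.0147
```

{"fn": "arm_command", "kwargs": {
  "xyz": [
    [0, 0.0005, 0],
    [0, 0.001, 0],
    [0, 0.001, 0]
  ],
  "rot": [
    [0, 0, 0],
    [0, 0, 0],
    [0, 0, 0]
  ]
}}

```text
time_s: 10.82
tcp_pos: [0.5448, 0.0103, 0.0737]
tool_rot: [[0.255, 0.967, 0.004], [0.967, -0.255, -0.0], [0.001, 0.004, -1.0]]
contact_force: [0.0, 0.2, -2.1]
finger_gap: 0.0147
```

{"fn": "arm_command", "kwargs": {
  "xyz": [
    [0, 0.0005, 0],
    [0, 0.001, 0],
    [0, 0.001, 0]
  ],
  "rot": [
    [0, 0, 0],
    [0, 0, 0],
    [0, 0, 0]
  ]
}}

```text
time_s: 11.07
tcp_pos: [0.5445, 0.0102, 0.0734]
tool_rot: [[0.255, 0.967, 0.002], [0.967, -0.255, 0.0], [0.0, 0.002, -1.0]]
contact_force: [0.6, -0.4, -2.2]
finger_gap: 0.015
```

{"fn": "arm_command", "kwargs": {
  "xyz": [
    [0, 0.0005, 0],
    [0, 0.001, 0],
    [0, 0.001, 0]
  ],
  "rot": [
    [0, 0, 0],
    [0, 0, 0],
    [0, 0, 0]
  ]
}}

```text
time_s: 11.32
tcp_pos: [0.5449, 0.0099, 0.0731]
tool_rot: [[0.255, 0.967, 0.0], [0.967, -0.255, 0.0], [0.0, 0.0, -1.0]]
contact_force: [0.3, -0.4, -1.2]
finger_gap: 0.0151
```

The clip jumped home: the force fell to 0. I'm now creeping up to the solid stop.

{"fn": "arm_command", "kwargs": {
  "xyz": [
    [0, 0.0005, 0],
    [0, 0.001, 0],
    [0, 0.001, 0]
  ],
  "rot": [
    [0, 0, 0],
    [0, 0, 0],
    [0, 0, 0]
  ]
}}

```text
time_s: 11.57
tcp_pos: [0.5458, 0.0097, 0.0731]
tool_rot: [[0.255, 0.967, 0.0], [0.967, -0.255, 0.0], [0.0, 0.0, -1.0]]
contact_force: [0.5, 0.1, -1.6]
finger_gap: 0.0148
```

{"fn": "arm_command", "kwargs": {
  "xyz": [
    [0, 0.0005, 0],
    [0, 0.001, 0],
    [0, 0.001, 0]
  ],
  "rot": [
    [0, 0, 0],
    [0, 0, 0],
    [0, 0, 0]
  ]
}}

```text
time_s: 11.82
tcp_pos: [0.5468, 0.0095, 0.0731]
tool_rot: [[0.255, 0.967, 0.0], [0.967, -0.255, 0.0], [0.0, 0.0, -1.0]]
contact_force: [0.1, 0.8, -1.9]
finger_gap: 0.0151
```

{"fn": "arm_command", "kwargs": {
  "xyz": [
    [0, 0.0005, 0],
    [0, 0.001, 0],
    [0, 0.001, 0]
  ],
  "rot": [
    [0, 0, 0],
    [0, 0, 0],
    [0, 0, 0]
  ]
}}

```text
time_s: 12.07
tcp_pos: [0.5472, 0.0093, 0.073]
tool_rot: [[0.255, 0.967, -0.001], [0.967, -0.255, 0.0], [-0.0, -0.001, -1.0]]
contact_force: [-1.6, 0.2, -2.1]
finger_gap: 0.0151
```

Contact has begun at the expected home position.

{"fn": "arm_command", "kwargs": {
  "xyz": [
    [0, 0.0005, 0],
    [0, 0.001, 0],
    [0, 0.001, 0]
  ],
  "rot": [
    [0, 0, 0],
    [0, 0, 0],
    [0, 0, 0]
  ]
}}

```text
time_s: 12.32
tcp_pos: [0.5474, 0.0092, 0.0728]
tool_rot: [[0.255, 0.967, -0.003], [0.967, -0.255, 0.0], [-0.0, -0.003, -1.0]]
contact_force: [-4.0, 1.6, -1.2]
finger_gap: 0.015
```

{"fn": "arm_command", "kwargs": {
  "xyz": [
    [0, 0.0005, 0],
    [0, 0.0008, 0],
    [0, 0.0008, 0]
  ],
  "rot": [
    [0, 0, 0],
    [0, 0, 0],
    [0, 0, 0]
  ]
}}

```text
time_s: 12.57
tcp_pos: [0.5475, 0.0091, 0.0726]
tool_rot: [[0.255, 0.967, -0.004], [0.967, -0.255, 0.001], [-0.0, -0.004, -1.0]]
contact_force: [-5.6, 1.8, 0.0]
finger_gap: 0.0151
```

{"fn": "arm_command", "kwargs": {
  "xyz": [
    [0, 0.0005, -0.0003],
    [0, 0.0008, -0.0005],
    [0, 0.0008, -0.0005]
  ],
  "rot": [
    [0, 0, 0],
    [0, 0, 0],
    [0, 0, 0]
  ]
}}

```text
time_s: 12.82
tcp_pos: [0.5475, 0.009, 0.0727]
tool_rot: [[0.255, 0.967, -0.006], [0.967, -0.255, 0.001], [-0.001, -0.006, -1.0]]
contact_force: [-5.8, 2.4, -1.3]
finger_gap: 0.0147
```

{"fn": "arm_command", "kwargs": {
  "xyz": [
    [0, 0.0003, 0],
    [0, 0.0006, 0],
    [0, 0.0006, 0]
  ],
  "rot": [
    [0, 0, 0],
    [0, 0, 0],
    [0, 0, 0]
  ]
}}

```text
time_s: 13.07
tcp_pos: [0.5476, 0.009, 0.0727]
tool_rot: [[0.255, 0.967, -0.007], [0.967, -0.255, 0.001], [-0.001, -0.007, -1.0]]
contact_force: [-7.3, 3.1, -0.0]
finger_gap: 0.0149
```

{"fn": "arm_command", "kwargs": {
  "xyz": [
    [0, 0.0005, 0],
    [0, 0.0008, 0],
    [0, 0.0008, 0]
  ],
  "rot": [
    [0, 0, 0],
    [0, 0, 0],
    [0, 0, 0]
  ]
}}

```text
time_s: 13.32
tcp_pos: [0.5476, 0.0089, 0.0726]
tool_rot: [[0.255, 0.967, -0.009], [0.967, -0.255, 0.001], [-0.001, -0.009, -1.0]]
contact_force: [-8.4, 3.8, 0.1]
finger_gap: 0.0153
```

{"fn": "arm_command", "kwargs": {
  "xyz": [
    [0, 0.0003, 0],
    [0, 0.0003, 0]
  ],
  "rot": [
    [0, 0, 0],
    [0, 0, 0]
  ]
}}

```text
time_s: 13.48
tcp_pos: [0.5477, 0.0089, 0.0726]
tool_rot: [[0.255, 0.967, -0.009], [0.967, -0.255, 0.002], [-0.001, -0.009, -1.0]]
contact_force: [-9.5, 2.9, -0.3]
finger_gap: 0.0145
```

{"fn": "arm_command", "kwargs": {
  "xyz": [
    [0, 0.0002, 0],
    [0, 0.0003, 0],
    [0, 0.0003, 0],
    [0, 0.0003, 0]
  ],
  "rot": [
    [0, 0, 0],
    [0, 0, 0],
    [0, 0, 0],
    [0, 0, 0]
  ]
}}

```text
time_s: 13.82
tcp_pos: [0.5477, 0.0089, 0.0725]
tool_rot: [[0.255, 0.967, -0.01], [0.967, -0.255, 0.002], [-0.001, -0.01, -1.0]]
contact_force: [-8.7, 3.0, 0.7]
finger_gap: 0.0151
```

{"fn": "arm_command", "kwargs": {
  "xyz": [
    [0, 0, 0],
    [0, 0, 0],
    [0, 0, 0],
    [0, 0, 0]
  ],
  "rot": [
    [0, 0, 0],
    [0, 0, 0],
    [0, 0, 0],
    [0, 0, 0]
  ]
}}

```text
time_s: 14.15
tcp_pos: [0.5477, 0.0089, 0.0726]
tool_rot: [[0.255, 0.967, -0.01], [0.967, -0.255, 0.002], [-0.001, -0.01, -1.0]]
contact_force: [-9.1, 4.8, 1.1]
finger_gap: 0.0149
```

{"fn": "arm_command", "kwargs": {
  "xyz": [
    [0, 0, 0],
    [0, 0, 0],
    [0, 0, 0],
    [0, 0, 0]
  ],
  "rot": [
    [0, 0, 0],
    [0, 0, 0],
    [0, 0, 0],
    [0, 0, 0]
  ]
}}

```text
time_s: 14.48
tcp_pos: [0.5477, 0.0089, 0.0725]
tool_rot: [[0.255, 0.967, -0.01], [0.967, -0.255, 0.002], [-0.001, -0.01, -1.0]]
contact_force: [-10.2, 3.7, 0.3]
finger_gap: 0.015
```

{"fn": "arm_command", "kwargs": {
  "xyz": [
    [0, 0, 0],
    [0, 0, 0],
    [0, 0, 0]
  ],
  "rot": [
    [0, 0, 0],
    [0, 0, 0],
    [0, 0, 0]
  ]
}}

```text
time_s: 14.73
tcp_pos: [0.5477, 0.0089, 0.0725]
tool_rot: [[0.255, 0.967, -0.01], [0.967, -0.255, 0.002], [-0.001, -0.01, -1.0]]
contact_force: [-9.5, 4.2, 0.3]
finger_gap: 0.0148
```

```bash
python3 - <<'E'
from ov import *
o,c=snap('scene','s10.png')
print(o['time_s'],o['tcp_pos'],o['contact_force'],o['contact_force']@o['tool_rot'])
overlay('s10.png','o10.png',(265,190,55,45),14)
E
```

```text
14.7333 [0.54770885 0.00893072 0.07254494] [-9.52522382  4.20590035  0.25183284] [  1.63446009 -10.28535279  -0.15154091]
```

View pics/o10.png

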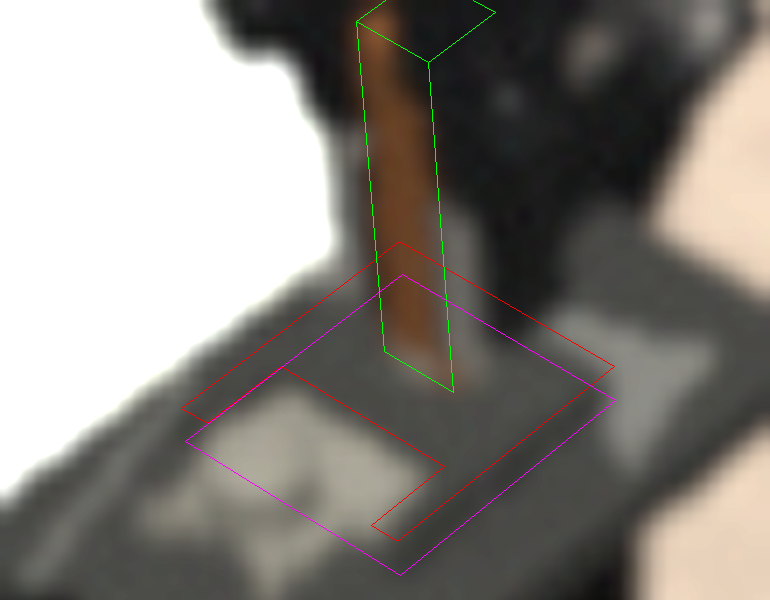

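The clip is home on the post. I'll press slightly more for one more half second as margin, then back out.

{"fn": "arm_command", "kwargs": {
  "xyz": [
    [0, 0.0003, -0.0002],
    [0, 0.0003, -0.0002],
    [0, 0.0003, -0.0002],
    [0, 0.0003, -0.0002],
    [0, 0.0003, -0.0002],
    [0, 0.0003, -0.0002],
    [0, 0.0003, -0.0002],
    [0, 0.0003, -0.0002]
  ],
  "rot": [
    [0, 0, 0],
    [0, 0, 0],
    [0, 0, 0],
    [0, 0, 0],
    [0, 0, 0],
    [0, 0, 0],
    [0, 0, 0],
    [0, 0, 0]
  ]
}}

```text
time_s: 15.45
tcp_pos: [0.5477, 0.0089, 0.0726]
tool_rot: [[0.255, 0.967, -0.01], [0.967, -0.255, 0.002], [-0.001, -0.011, -1.0]]
contact_force: [-10.5, 3.3, 0.2]
finger_gap: 0.0151
```

{"fn": "arm_command", "kwargs": {
  "xyz": [
    [0, -0.002, -0.0003],
    [0.0003, -0.004, -0.0005],
    [0.0005, -0.0055, -0.0005],
    [0.0005, -0.008, -0.0005],
    [0.0005, -0.011, -0.0005]
  ],
  "rot": [
    [0, 0, 0],
    [0, 0, 0],
    [0, 0, 0],
    [0, 0, 0],
    [0, 0, 0]
  ]
}}

```text
time_s: 15.87
tcp_pos: [0.5433, 0.0111, 0.0749]
tool_rot: [[0.255, 0.967, 0.004], [0.967, -0.255, -0.0], [0.001, 0.004, -1.0]]
contact_force: [-0.1, -0.2, -1.9]
finger_gap: 0.0151
```

{"fn": "arm_command", "kwargs": {
  "xyz": [
    [0, -0.003, 0],
    [0, -0.006, 0],
    [0, -0.01, 0],
    [0, -0.015, 0],
    [0, -0.021, 0],
    [0, -0.027, 0],
    [0, -0.032, 0],
    [0, -0.032, 0]
  ],
  "rot": [
    [0, 0, 0],
    [0, 0, 0],
    [0, 0, 0],
    [0, 0, 0],
    [0, 0, 0],
    [0, 0, 0],
    [0, 0, 0],
    [0, 0, 0]
  ]
}}

```text
time_s: 16.53
tcp_pos: [0.5093, 0.0197, 0.0742]
tool_rot: [[0.255, 0.967, -0.001], [0.967, -0.255, 0.0], [-0.0, -0.001, -1.0]]
contact_force: [0.0, -0.7, -1.0]
finger_gap: 0.0152
```

```bash
python3 - <<'E'
from ov import *
o,c=snap('scene','s11.png')
print(o['time_s'],o['tcp_pos'],o['contact_force'],o['contact_force']@o['tool_rot'])
overlay('s11.png','o11.png',(265,180,60,48),12)
disc=[np.c_[10*np.cos(np.linspace(0,6.28,40)),10*np.sin(np.linspace(0,6.28,40))]]
print(fit('s11.png',clip_polys(),.061,[593,-3,-26],(284,213,16,17)))
E
```

```text
16.5333 [0.50930841 0.01969743 0.07422533] [ 0.00653803 -0.68212869 -1.04388965] [-0.65773589  0.18156492  1.04377468]
(array([597.12945816,  -4.15174897, -27.84173525]), np.float64(245.94655686397013))
```

View pics/o11.png

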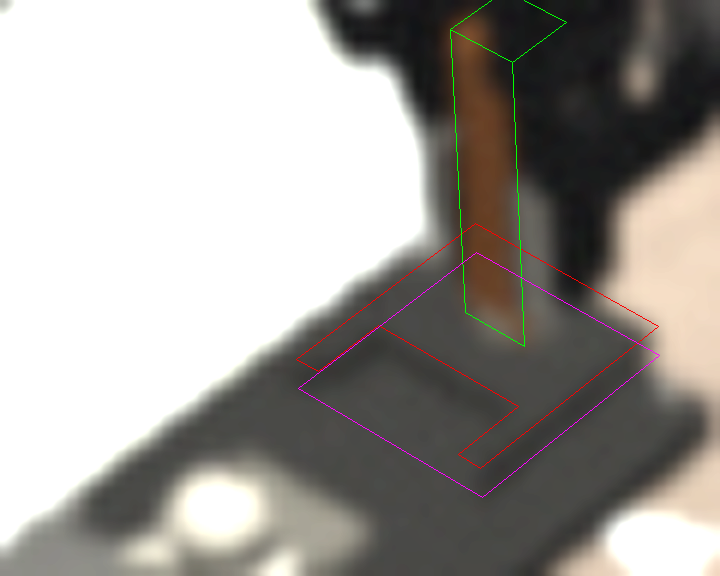

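The clip stays home around the post head, at (220,510), and the fork is clear. I'm returning the fork to its tray.

{"fn": "arm_command", "kwargs": {
  "xyz": [
    [0, -0.005, -0.015],
    [0, -0.01, -0.04],
    [0, -0.015, -0.065],
    [0, -0.02, -0.08],
    [0.02, -0.025, -0.08],
    [0.05, -0.035, -0.08],
    [0.08, -0.045, -0.08],
    [0.11, -0.06, -0.08]
  ],
  "rot": [
    [0, 0, 0],
    [0, 0, 0],
    [0, 0, 0],
    [0, 0, 0],
    [0, 0, -0.01],
    [0, 0, -0.02],
    [0, 0, -0.03],
    [0, 0, -0.045]
  ]
}}

```text
time_s: 17.25
tcp_pos: [0.4819, 0.1422, 0.1547]
tool_rot: [[0.212, 0.977, 0.002], [0.977, -0.212, 0.001], [0.001, 0.002, -1.0]]
contact_force: [1.0, -0.2, -1.5]
finger_gap: 0.0148
```

{"fn": "arm_command", "kwargs": {
  "xyz": [
    [0.03, -0.01, 0],
    [0.06, -0.02, 0],
    [0.09, -0.03, 0],
    [0.105, -0.035, 0],
    [0.112, -0.035, 0],
    [0.112, -0.035, 0],
    [0.112, -0.035, 0],
    [0.112, -0.035, 0]
  ],
  "rot": [
    [0, 0, 0],
    [0, 0, 0],
    [0, 0, 0],
    [0, 0, 0],
    [0, 0, 0],
    [0, 0, 0],
    [0, 0, 0],
    [0, 0, 0]
  ]
}}

```text
time_s: 17.92
tcp_pos: [0.4705, 0.2567, 0.1542]
tool_rot: [[0.212, 0.977, -0.0], [0.977, -0.212, -0.001], [-0.001, -0.0, -1.0]]
contact_force: [-0.2, -0.4, -2.2]
finger_gap: 0.0151
```

```bash
python3 - <<'E'
from ov import *
o,c=snap('scene','s12.png')
print(o['time_s'],o['tcp_pos'],o['contact_force'],o['tool_rot'])
print(o['tool_rot'].T@(np.array([.471,.2646,.0205])-o['tcp_pos']))
overlay('s12.png','o12.png',(360,170,90,75),8)
cv2.imwrite('pics/r12.png',cv2.resize(c['frame'][195:240,262:322,::-1],None,fx=10,fy=10,interpolation=cv2.INTER_CUBIC))
E
```

```text
17.9167 [0.47049255 0.25673443 0.15421714] [-0.24446505 -0.37282211 -2.17482063] [[ 2.12246570e-01  9.77216106e-01 -2.74157549e-04]
 [ 9.77215887e-01 -2.12246709e-01 -6.66316863e-04]
 [-7.09324608e-04 -1.26487644e-04 -9.99999740e-01]]
[ 0.00788891 -0.00115664  0.13371173]
```

View pics/o12.png

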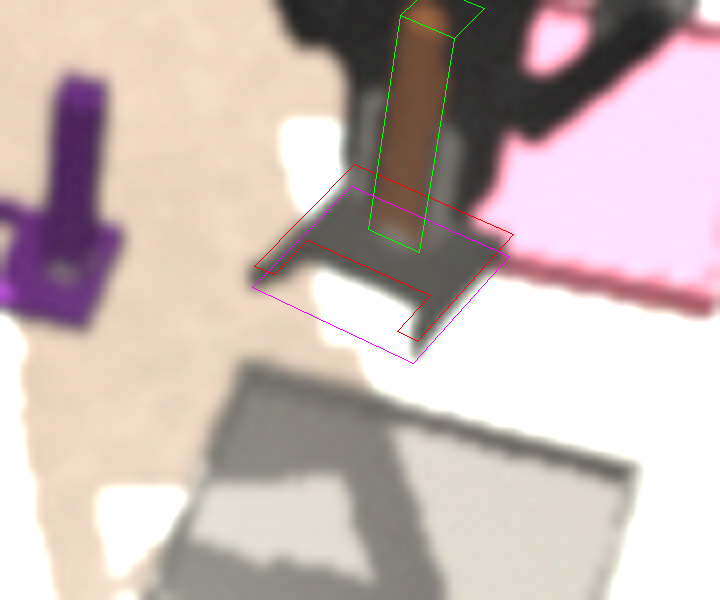

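View pics/r12.png

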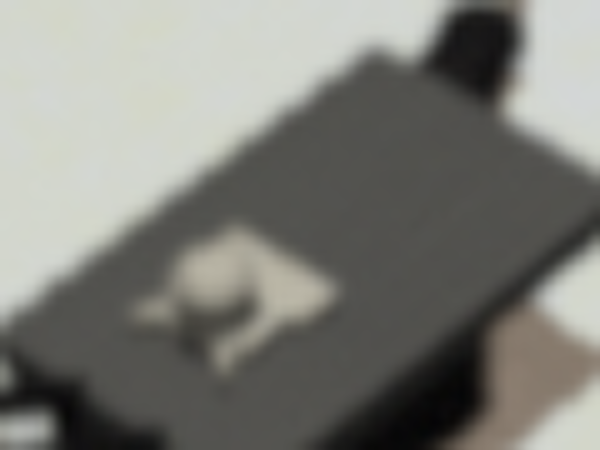

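The clip is seated around the post (crop 215,285). The fork is held upright over its grey tray, so I'll lower it.

{"fn": "arm_command", "kwargs": {
  "xyz": [
    [0.004, -0.001, 0.025],
    [0.008, -0.001, 0.05],
    [0.008, -0.001, 0.075],
    [0.008, -0.001, 0.1],
    [0.008, -0.001, 0.115],
    [0.008, -0.001, 0.124],
    [0.008, -0.001, 0.128],
    [0.008, -0.001, 0.13]
  ],
  "rot": [
    [0, 0, 0],
    [0, 0, 0],
    [0, 0, 0],
    [0, 0, 0],
    [0, 0, 0],
    [0, 0, 0],
    [0, 0, 0],
    [0, 0, 0]
  ]
}}

```text
time_s: 18.63
tcp_pos: [0.4715, 0.2655, 0.0243]
tool_rot: [[0.212, 0.977, 0.0], [0.977, -0.212, 0.0], [0.0, 0.0, -1.0]]
contact_force: [0.3, -0.2, -1.5]
finger_gap: 0.0148
```

{"fn": "arm_command", "kwargs": {
  "xyz": [
    [0, 0, 0.001],
    [0, 0, 0.002],
    [0, 0, 0.002]
  ],
  "rot": [
    [0, 0, 0],
    [0, 0, 0],
    [0, 0, 0]
  ]
}}

```text
time_s: 18.88
tcp_pos: [0.4716, 0.2662, 0.0231]
tool_rot: [[0.211, 0.977, 0.002], [0.977, -0.211, 0.001], [0.001, 0.001, -1.0]]
contact_force: [0.3, 0.7, -1.4]
finger_gap: 0.0149
```

{"fn": "arm_command", "kwargs": {
  "xyz": [
    [0, 0, 0.0008],
    [0, 0, 0.0015],
    [0, 0, 0.0015]
  ],
  "rot": [
    [0, 0, 0],
    [0, 0, 0],
    [0, 0, 0]
  ]
}}

```text
time_s: 19.13
tcp_pos: [0.4711, 0.2661, 0.021]
tool_rot: [[0.211, 0.977, 0.0], [0.977, -0.211, 0.0], [0.0, 0.0, -1.0]]
contact_force: [-0.5, -0.4, -2.0]
finger_gap: 0.0151
```

{"fn": "arm_command", "kwargs": {
  "xyz": [
    [0, 0, 0.0005],
    [0, 0, 0.001],
    [0, 0, 0.001],
    [0, 0, 0.001]
  ],
  "rot": [
    [0, 0, 0],
    [0, 0, 0],
    [0, 0, 0],
    [0, 0, 0]
  ]
}}

```text
time_s: 19.47
tcp_pos: [0.4711, 0.266, 0.0198]
tool_rot: [[0.211, 0.977, 0.0], [0.977, -0.211, 0.0], [0.0, 0.0, -1.0]]
contact_force: [0.8, -0.1, -1.8]
finger_gap: 0.0151
```

{"fn": "arm_command", "kwargs": {
  "xyz": [
    [0, 0, 0.0004],
    [0, 0, 0.0006],
    [0, 0, 0.0006]
  ],
  "rot": [
    [0, 0, 0],
    [0, 0, 0],
    [0, 0, 0]
  ]
}}

```text
time_s: 19.72
tcp_pos: [0.4711, 0.2661, 0.0198]
tool_rot: [[0.211, 0.977, 0.0], [0.977, -0.211, 0.0], [0.0, 0.0, -1.0]]
contact_force: [-3.2, -0.1, 5.4]
finger_gap: 0.015
```

It is on the floor. I'll ease off the preload and open.

{"fn": "arm_command", "kwargs": {
  "xyz": [
    [0, 0, -0.0003],
    [0, 0, -0.0003]
  ],
  "rot": [
    [0, 0, 0],
    [0, 0, 0]
  ]
}}

```text
time_s: 19.88
tcp_pos: [0.4711, 0.266, 0.0198]
tool_rot: [[0.211, 0.977, 0.0], [0.977, -0.211, 0.0], [0.0, 0.0, -1.0]]
contact_force: [-2.2, 0.1, 4.7]
finger_gap: 0.0151
```

{"fn": "arm_command", "kwargs": {
  "xyz": [
    [0, 0, 0],
    [0, 0, 0],
    [0, 0, 0],
    [0, 0, 0],
    [0, 0, 0],
    [0, 0, 0],
    [0, 0, 0],
    [0, 0, 0]
  ],
  "rot": [
    [0, 0, 0],
    [0, 0, 0],
    [0, 0, 0],
    [0, 0, 0],
    [0, 0, 0],
    [0, 0, 0],
    [0, 0, 0],
    [0, 0, 0]
  ],
  "fingers": 0
}}

```text
time_s: 20.55
tcp_pos: [0.4711, 0.266, 0.0195]
tool_rot: [[0.211, 0.977, -0.0], [0.977, -0.211, 0.0], [0.0, -0.0, -1.0]]
contact_force: [0.2, 0.9, -0.3]
finger_gap: 0.0854
```

{"fn": "arm_command", "kwargs": {
  "xyz": [
    [0, 0, 0],
    [0, 0, 0],
    [0, 0, 0],
    [0, 0, 0]
  ],
  "rot": [
    [0, 0, 0],
    [0, 0, 0],
    [0, 0, 0],
    [0, 0, 0]
  ]
}}

```text
time_s: 20.88
tcp_pos: [0.4711, 0.266, 0.0195]
tool_rot: [[0.211, 0.977, 0.0], [0.977, -0.211, 0.0], [0.0, 0.0, -1.0]]
contact_force: [0.2, 0.3, -0.2]
finger_gap: 0.085
```

{"fn": "arm_command", "kwargs": {
  "xyz": [
    [0, 0, -0.02],
    [0, 0, -0.05],
    [0, 0, -0.08],
    [0, 0, -0.11],
    [0, 0, -0.15],
    [0, 0, -0.19],
    [0, 0, -0.21],
    [0, 0, -0.21]
  ],
  "rot": [
    [0, 0, 0],
    [0, 0, 0],
    [0, 0, 0],
    [0, 0, 0],
    [0, 0, 0],
    [0, 0, 0],
    [0, 0, 0],
    [0, 0, 0]
  ]
}}

```text
time_s: 21.55
tcp_pos: [0.4735, 0.2673, 0.2353]
tool_rot: [[0.211, 0.977, 0.01], [0.977, -0.211, 0.006], [0.008, 0.009, -1.0]]
contact_force: [-0.1, 0.6, 0.3]
finger_gap: 0.0856
```

{"fn": "arm_command", "kwargs": {
  "xyz": [
    [0.02, -0.03, 0],
    [0.04, -0.06, 0],
    [0.06, -0.09, 0],
    [0.08, -0.12, 0],
    [0.1, -0.15, 0],
    [0.11, -0.17, 0],
    [0.11, -0.17, 0],
    [0.11, -0.17, 0]
  ],
  "rot": [
    [0, 0, 0],
    [0, 0, 0],
    [0, 0, 0],
    [0, 0, 0],
    [0, 0, 0],
    [0, 0, 0],
    [0, 0, 0],
    [0, 0, 0]
  ]
}}

```text
time_s: 22.22
tcp_pos: [0.3272, 0.4095, 0.2286]
tool_rot: [[0.209, 0.978, -0.001], [0.978, -0.209, -0.002], [-0.002, -0.0, -1.0]]
contact_force: [0.1, 0.0, 0.5]
finger_gap: 0.085
```

```bash
python3 - <<'E'
from ov import *
o,c=snap('scene','s13.png');o2,t=snap('top','t13.png')
print(o['time_s'],o['tcp_pos'],o['contact_force'],o['qvel'].round(3))
a=cv2.resize(c['frame'][190:290,240:460,::-1],(792,360),interpolation=cv2.INTER_CUBIC)
b=cv2.resize(t['frame'][110:235,205:480,::-1],(528,240),interpolation=cv2.INTER_CUBIC)
cz=cv2.resize(t['frame'][130:180,310:365,::-1],(264,240),interpolation=cv2.INTER_CUBIC)
cv2.imwrite('pics/f13.png',np.vstack([a,np.hstack([b,cz])]))
disc=[np.c_[10*np.cos(np.linspace(0,6.28,40)),10*np.sin(np.linspace(0,6.28,40))]]
E
```

```text
22.2167 [0.32716119 0.40949805 0.22861963] [0.10180416 0.00809357 0.49091023] [-0.039 -0.002 -0.005 -0.01   0.001 -0.003]
```

View pics/f13.png

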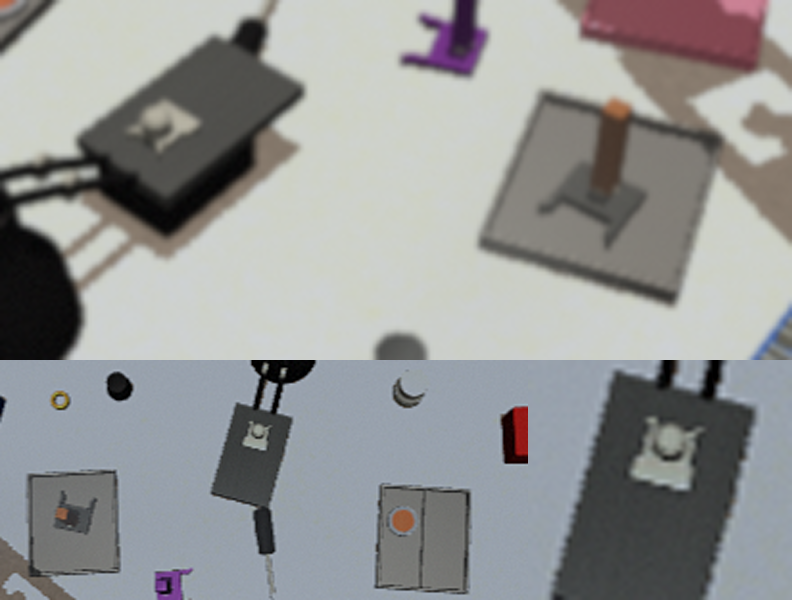

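```bash
python3 - <<'E'
from fit import *
print(fit('t13.png',clip_polys(),.061,[593,-3.5,-26],(329,140,20,22)))
print(job_done())
E
```

```text
(array([593.24962703,  -4.21979239, -25.06130932]), np.float64(549.3840796882471))
the job is handed in; nothing more can be done
None
```

The clip is snapped home on the post, the fork is standing upright in its own tray, and the job is handed in. The clock stood at about 22 s of the 72 s allowed.

- **Push:** I took the steel fork from the undivided grey tray and pushed the clip along the plate with it. The clip resisted with 5–6.5 N, snapped in, and then came up solid at the expected position.
- **Hold:** I held it pressed at about 10 N for over a second. The force readings along the push ranged from 9 to 11 N, so it stayed well below 16 N. The foot also rested lightly on the plate (about 2 N), so the force on the clip itself may have been up to 1 N less than the reading.
- **Clip after the push:** In the top view, the clip is at (593.2, -4.2) mm with yaw -0.25. The post was measured before the push at about (593.5, -3.5) mm with lamp yaw -0.26, so they agree within 1 mm. The residual of that fit was high because the post's head covers part of the clip. An earlier fit from the scene camera read about 4 mm off, for the same reason.
- **Fork and surroundings:** Both final camera views show the fork upright near the middle of its tray. The bystanders in view look undisturbed, and the gripper is well clear of everything.

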